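Close and clamp the slide incubation tray

TASK

The tray has been loaded with glass slides: close it up. Take the blue lid out of the drying rack, lay it flat on the green mat with its yellow handle up and let go of it, then take it again by the handle, set it flat on the black tray between the sprung stop and the cam, and turn the red knob clockwise until the cam's lobe bears firmly on the lid and has pushed it against the sprung stop, so that the stop gives by a millimetre or more. Leave the jar, dish, cassettes and slide box where they stand.

Things in the scene. Friction and masses are not known exactly. Their poses are not given: they have to be found in the camera images.
- lid: Blue plate 100 (x) x 130 (y) x 8 mm, about 130 g; on its middle a yellow handle rib 14 (x) x 50 (y) mm, 26 mm high. Origin: centre of the underside; z points out of the handle face. At the start it stands on edge in the rack, within 5 degrees of upright: x points down (its -x edge is on top, 106 mm above the bench), the handle looks roughly away from the robot (up to 25 degrees aside).
- rack: Grey drying rack, fixed, base 100 x 170 x 6 mm. Origin on the bench under the middle of the lid's slot, which runs along y, 11 mm wide, floor 6 mm and wall tops 38 mm above the bench. 46 mm to its -x side stands a fixed green glass plate, 110 mm wide, top 61 mm above the bench.
- mat: Green mat fixed to the bench, 170 (x) x 160 (y) x 3 mm thick. Origin: centre of its underside, on the bench.
- seat (a point): Centre of the black tray's rim (100 x 126 mm), 45 mm above the bench: set the lid's origin here, its x along this x (either way round). Sprung stop on the +x side, cam on the -x side. A lid centred here has 4.0 mm of play to the stop, 5.6 mm to the cam at joint 0 (3.3 mm at 0.25) and 5 mm to each aluminium side guide (+y, -y). Stop and guides rise 7 to 8 mm above the rim.
- stop (a joint): Travel (m) of the orange two-block sprung stop along the seat's +x: 0 at rest, limit 0.006; spring 2.5 N per mm. The blocks bear on the lid's edge at y = +45 and -45 mm.
- cam (a joint): Angle (rad) of the eccentric clamp about its vertical axis, 71.5 mm from the seat towards -x. 0 = open, grows clockwise seen from above, end stop 1.7; starts at 0 to 0.25. Steel disc, radius 20 mm, 10 mm off the axis, level with the lid's edge. With the lid against the stop the lobe begins to bear at about 1.0; 1.2 moves the stop 1.5 mm, 1.4 moves it 2.7 mm. Stays where left (friction 0.07 N m).
- cam_grip (a point): Point to grip the red knob: on the cam axis, 82 mm above the bench. The knob is a bar 42 mm long, 14 mm thick, from 60 to 92 mm above the bench. This frame turns with the knob, z up; the bar's length lies along this frame's x turned +0.8 rad (anticlockwise from above) about z.
- lobe (a point): Outermost point of the cam's lobe, 30 mm from the axis, level with the lid's edge; turns with the knob.
- jar: Clear jar, 60 mm across, 70 mm high; bystander. Origin under its centre.
- slide_box: Cardboard slide box 92 x 102 x 42 mm; bystander. Origin under its centre.
- cassettes: Stack of three coloured cassettes 40 x 28 x 18 mm; bystander. Origin under its centre.
- dish: White dish, 70 mm across, 22 mm high; bystander. Origin under its centre.

How it is judged:
On the way, in this order (a step that is already met when the one before it is completed fails the run):
1. the lid lies flat on the green mat, handle up, let go (centre within 60 mm of the mat's centre) (horizontal distance between lid and mat below 0.06 m and angle between lid's own z axis and vertical below 0.06 rad and height (world z) of lid below 0.008 m and linear speed of lid below 0.02 m/s and angular speed of lid below 0.2 rad/s and contact force between the fingers and lid below 0.2 N), for 0.2 s.
2. the lid lies flat on the tray's rim between the stop and the cam, let go (y of lid in the frame of seat between -0.008 and 0.008 m and z of lid in the frame of seat between -0.003 and 0.003 m and angle between lid's own z axis and vertical below 0.05 rad and angle between the x axis of lid and the x axis of seat, either way round below 0.09 rad and x of lid in the frame of seat between -0.009 and 0.009 m and linear speed of lid below 0.02 m/s and angular speed of lid below 0.2 rad/s and contact force between the fingers and lid below 0.2 N), for 0.2 s.
At the end, for the whole second after the job is handed in: The lid lies flat on the tray's rim (height within 3 mm, tilt under 3 degrees, square to the tray within 5 degrees, within 8 mm of the middle sideways), pushed 3 to 11 mm from the seat's centre towards the stop; the stop has given by at least 0.8 mm; the cam stands beyond 0.9 rad; all at rest (y of lid in the frame of seat between -0.008 and 0.008 m and z of lid in the frame of seat between -0.003 and 0.003 m and angle between lid's own z axis and vertical below 0.05 rad and angle between the x axis of lid and the x axis of seat, either way round below 0.09 rad and x of lid in the frame of seat between 0.003 and 0.011 m and value of joint stop above 0.0008 m and value of joint cam above 0.9 rad and linear speed of lid below 0.02 m/s and velocity of joint cam below 0.1 rad/s); the robot touches nothing.
It fails at once if a bystander (jar, slide box, cassettes or dish) is shifted by more than 30 mm (distance of any of jar, slide_box, cassettes, dish from where it was at the start of the episode above 0.03 m).
It fails at once if a bystander is tipped over (angle between any of jar, slide_box, cassettes, dish's own z axis and vertical above 0.5 rad).
It also fails if it takes over 64 s, if anything falls off the work surface, if the arm or the gripper's body presses on something with over 40 N, if the wrist force passes 120 N, or if a joint passes its speed limit or range.

ROBOT

A 6-joint arm with a two-finger parallel gripper is mounted at the origin on the work surface. World frame = base frame: x ahead of the robot, y to its left, z up, the work surface at z = 0. Lengths are in m, angles in rad, forces in N, time in s.
With the tool pointing down it reaches from about 0.35 to 0.775 m from the base axis. Payload 5.5 kg.
Tool frame: the origin (TCP) lies at the very end of the fingers, on their centre line; the grasp point (between the pads) lies bot.grasp_offset behind it (bot.grasp_offset is the distance from the TCP to the grasp point, in m); z points along the fingers, y is the line along which they close (so a half turn about z gives the same grasp; the last joint's range is limited). The gripper opens to 85 mm and grips with 20 to 120 N. Pads are 22 mm wide; open, the fingers measure 114 mm over their backs; the gripper's body (76 mm by 85 mm) begins 54 mm behind the grasp point. The pads swing forward as they close: fully open they stand 13 mm farther back than shut.
Start: joints at [-1.461, 0.313, 0.046, 1.304, 0, 1.431], TCP at [0.142, -0.557, 0.231] pointing down, gripper open.
Joint ranges: [-2.76, 2.76], [-0.86, 1.69], [-1.03, 1.26], [-2.2, 2.34], [-1.47, 1.5], [-3.14, 3.14]. Speed limits (rad/s): [2.57, 2.57, 3.14, 3.14, 3.14, 3.14].

INTERFACE

Orientations are given as a unit quaternion [x, y, z, w].
In Python, from bench import bot gives the robot as it stands.
- The arm moves only by the tool drive_effector, called after "Emit:" as a command line: name --pt "numbers of a row" for each row, then --argument value for the rest. Schema: {"type":"object","properties":{"deltas":{"type":"array","items":{"type":"array","items":{"type":"array","items":{"type":"number"},"minItems":7,"maxItems":7},"minItems":1,"maxItems":12},"minItems":1,"maxItems":1},"grip_force":{"type":"number"},"only":{"type":"string"},"quiet":{"type":"boolean"},"lines":{"type":"string"}},"required":["deltas"],"additionalProperties":false}. deltas is a list that holds a single list of rows (three levels of brackets), with 1 to 12 rows, each of 7 numbers: dx, dy, dz in m, then a rotation vector rx, ry, rz in rad, then the finger opening in m; each row is the pose to reach, as a shift and turn from the pose commanded when the call began, along the tool's axes at that moment; what a row does not reach only later rows make up. A row lasts 1/10 s, in which the tool goes at most 0.05 m and 0.15 rad, less where a joint would pass 70% of its speed; a pose out of reach is approached as far as the arm can. The fingers move at their own pace and stop on an object; grip_force is the grip in N (left out, the last holds). Time passes only in rows, so rows that do not move let the fingers close. The tool returns the time, the measured TCP pose, the force, the opening and the grip force at its end. only (a regular expression) keeps the lines of the reply that match it, lines (a string "A,B") keeps lines A to B, and quiet returns only ok. Input that does not fit is refused with a message, and nothing moves.
- bot.get_obs(): the state, without advancing time (a new reading comes with each control period).
- bot.get_image(name): name is "scene" or "top"; returns the picture (400x640x3 uint8, red, green, blue); there is no depth.
- bot.calibration(name): a dict with "fx", "fy", "cx", "cy" (pixels), "distortion" ([k1, k2, p1, p2, k3] as OpenCV has them; the pictures are not rectified), "world_from_camera" (4x4, takes a point from camera to world coordinates). Camera axes: x right, y up, looking along -z (the intrinsics and any distortion apply to the point x, -y, -z); pixel columns grow to the right and rows downward; lengths in m; the calibration is good to about 2 mm. A picture is of the moment at which its call begins. calibration takes no time and is no camera call.
- bot.hand_in(): hands the job in; it is judged then, once.
The state is a dict: "clock": time; "joint_positions": joint angles; "dq": joint speeds; "joint_torque": joint torques, N m; "eef_pos": TCP position; "tcp_rot": TCP orientation; "contact_force": force on the tool from outside, world axes, zero at the start; "ft_torque": the same for the moment, N m; "finger_gap": finger opening in m; "grip_force": force on a finger pad.
Only numpy, scipy, OpenCV 4.12 (cv2) and the standard library are available. Lean on these libraries where they do the work, as an engineer would, in place of code of your own. Each camera call takes 0.05 s, during which the arm holds its last target. There are 200 camera calls.

## Working session

There is one attempt and no reset: what is moved stays moved. The work goes in short steps, Python scripts to look and compute and a tool call to move; the robot and the scene stay as the last step left them, time stands still between calls to the robot, and variables do not carry over. Pictures are saved under pics/ and viewed, at most 10 in all, crops included, and the job is handed in when it is done.

```bash
ls; mkdir -p pics; python3 - <<'E'
from bench import bot
import cv2
for n in("scene","top"):
    im=bot.get_image(n); cv2.imwrite(f"pics/{n}0.png",im[:,:,::-1])
    print(n,bot.calibration(n))
print(bot.grasp_offset,bot.get_obs())
E
```

```text
bench.py
pics
scene {'fx': 495.21010393462444, 'fy': 495.21010393462444, 'cx': 321.03723110387443, 'cy': 195.68642865737, 'distortion': array([0.01264493, 0.        , 0.        , 0.        , 0.        ]), 'world_from_camera': array([[ 0.33821595, -0.81726951,  0.46656245,  1.08752348],
       [ 0.94099824,  0.28764198, -0.1782818 , -0.2268104 ],
       [ 0.01150133,  0.4993322 ,  0.86633428,  1.0600986 ],
       [ 0.        ,  0.        ,  0.        ,  1.        ]])}
top {'fx': 494.5461161939914, 'fy': 494.5461161939914, 'cx': 314.49276299313044, 'cy': 205.1555787708364, 'distortion': array([-0.00915062,  0.        ,  0.        ,  0.        ,  0.        ]), 'world_from_camera': array([[-0.02826986,  0.99777298, -0.06041443,  0.47080264],
       [-0.99959474, -0.02842006, -0.00162816, -0.02731119],
       [-0.00334151,  0.06034392,  0.99817205,  1.08279845],
       [ 0.        ,  0.        ,  0.        ,  1.        ]])}
0.0187 {'clock': 0.1, 'joint_positions': array([-1.46065368e+00,  3.13937035e-01,  4.50945701e-02,  1.30361018e+00,
       -4.06282627e-05,  1.43124005e+00]), 'dq': array([-0.0010012 , -0.00030568,  0.003476  ,  0.00010241,  0.00197503,
        0.00098618]), 'joint_torque': array([ 7.74254186e-04, -4.81726599e+01,  2.99243134e+01,  1.27136262e-02,
       -1.43117654e-04, -7.45216710e-06]), 'eef_pos': array([ 0.14204154, -0.5567047 ,  0.23049218]), 'tcp_rot': array([ 9.92216082e-01,  1.24525341e-01, -8.13277964e-06, -8.28368514e-04]), 'contact_force': array([ 0.07312384, -0.23426827,  0.69920125]), 'ft_torque': array([ 0.01120982, -0.00310163, -0.06970638]), 'grip_force': 0.0, 'finger_gap': 0.08538242017006657}
```

View pics/scene0.png

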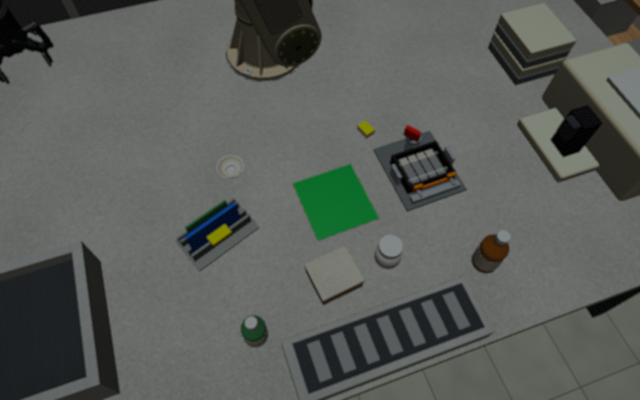

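View pics/top0.png

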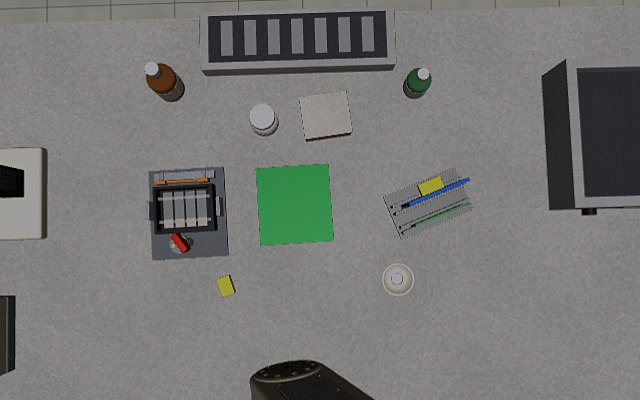

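The scene view shows the lid upright in the rack at about (213,232), the mat at (335,200), the tray at (425,170) and the knob at (412,132). In the top view they are at rack (428,203), mat (295,204), tray (187,213) and knob (180,243). The dish is at (398,279), and the jar and box are at (263,118) and (325,115).

```bash
cat > h.py <<'E'
import numpy as np, cv2
from bench import bot
from scipy.spatial.transform import Rotation as R
def ray(n,uv):
    c=bot.calibration(n);K=np.array([[c['fx'],0,c['cx']],[0,c['fy'],c['cy']],[0,0,1]])
    p=cv2.undistortPoints(np.array([[uv]],float),K,np.array(c['distortion']))[0,0]
    T=c['world_from_camera'];d=T[:3,:3]@np.array([p[0],-p[1],-1]);return T[:3,3],d/np.linalg.norm(d)
def atz(n,uv,z):
    o,d=ray(n,uv);return o+d*(z-o[2])/d[2]
def tri(s,t):
    (o1,d1),(o2,d2)=ray("scene",s),ray("top",t)
    a=np.linalg.lstsq(np.c_[d1,-d2],o2-o1,rcond=None)[0]
    p,q=o1+a[0]*d1,o2+a[1]*d2;return (p+q)/2,np.linalg.norm(p-q)
def proj(n,P):
    c=bot.calibration(n);T=np.linalg.inv(c['world_from_camera']);K=np.array([[c['fx'],0,c['cx']],[0,c['fy'],c['cy']],[0,0,1]])
    X=(T[:3,:3]@np.atleast_2d(P).T).T+T[:3,3];X=X*[1,-1,-1]
    return cv2.projectPoints(X,np.zeros(3),np.zeros(3),K,np.array(c['distortion']))[0][:,0]
def crop(im,x,y,w,h,s):
    c=cv2.resize(im[y:y+h,x:x+w],None,fx=s,fy=s,interpolation=cv2.INTER_CUBIC)
    for i in range(x-x%10+10,x+w,10):cv2.putText(c,str(i),((i-x)*s,8),0,.3,(255,255,255));cv2.line(c,((i-x)*s,10),((i-x)*s,14),(255,255,255))
    for j in range(y-y%10+10,y+h,10):cv2.putText(c,str(j),(0,(j-y)*s),0,.3,(255,255,255))
    return c
E
python3 - <<'E'
import cv2,numpy as np
from h import crop
s,t=[cv2.imread(f"pics/{n}0.png") for n in("scene","top")]
cv2.imwrite("pics/rack.png",np.hstack([crop(s,172,192,95,80,4),crop(t,380,162,95,80,4)]))
cv2.imwrite("pics/tray.png",np.hstack([crop(s,372,118,98,95,4),crop(t,143,162,98,105,4)[:380]]))
E
```

```text
(no output)
```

View pics/rack.png

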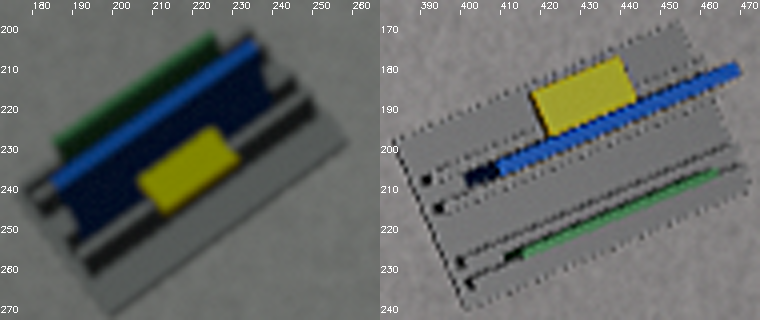

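View pics/tray.png

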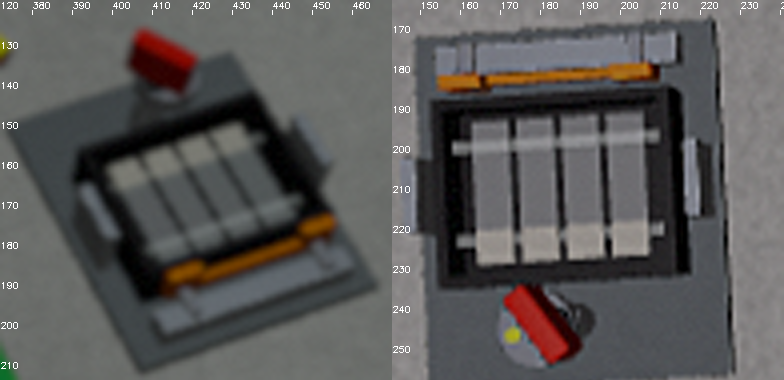

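The lid's top edge runs from (184.5,239) to (235,203.5) in the scene view, which matches (469.5,180) to (408.5,204.5) in the top view. The knob bar in the top view runs from (174,236) to (186,251). The black rim's outer edge in the top view is about x 152–213, y 187–233.

```bash
python3 - <<'E'
from h import *
np.set_printoptions(precision=4,suppress=True)
def T(n,s,t):
    p,e=tri(s,t);print(n,p,'err %.4f'%e)
T("lid -y end",(185.5,238.5),(469.7,180)); T("lid +y end",(235.5,203.5),(408.5,204.3))
T("handle tip a",(205,236),(439,177)) # tip corners
T("knob c",(412.5,131),(179.3,243))
T("knob e1",(405,127),(172.5,236));T("knob e2",(419,135),(186,250))
for n,uv,z in[("lid-y",(469.7,180),.106),("lid+y",(408.5,204.3),.106),("glass a",(463,205.5),.061),("glass b",(416,224.5),.061)]:print(n,atz("top",uv,z))
for uv in[(397,198),(456,168),(472,208),(401,240)]:print("rackbase",atz("top",uv,.006))
for uv in[(188,241),(211,217)]:pass
for uv in[(256,169),(328,163.5),(334,240),(261,245)]:print("mat t",atz("top",uv,.003))
for uv in[(294,182),(349,165.5),(378,213),(319,238)]:print("mat s",atz("scene",uv,.003))
for uv in[(152,188),(212,185.5),(216,232),(154,235)]:print("rim t",atz("top",uv,.045))
for uv in[(391.5,156),(432,141),(454,172),(409,191)]:print("rim s",atz("scene",uv,.045))
for uv in[(149,171),(222,167),(227,256),(151,261)]:print("traybase",atz("top",uv,.006))
for uv in[(240,169),]:pass
for n,t in(("jar",(263,116)),("dish",(398,279)),("box",(325,115)),("cass",(226,286))):print(n,atz("top",t,.03))
E
```

```text
lid -y end [ 0.5722 -0.3369  0.0978] err 0.0013
lid +y end [ 0.5265 -0.2137  0.0995] err 0.0016
handle tip a [ 0.5787 -0.288   0.0877] err 0.0182
knob c [0.4626 0.2496 0.0826] err 0.0002
knob e1 [0.4726 0.2354 0.1225] err 0.0321
knob e2 [0.4529 0.2613 0.046 ] err 0.0322
lid-y [ 0.5711 -0.335   0.106 ]
lid+y [ 0.5263 -0.2117  0.106 ]
glass a [ 0.5232 -0.3328  0.061 ]
glass b [ 0.4867 -0.234   0.061 ]
rackbase [ 0.5465 -0.206   0.006 ]
rackbase [ 0.6087 -0.3378  0.006 ]
rackbase [ 0.52   -0.3687  0.006 ]
rackbase [ 0.4549 -0.2112  0.006 ]
mat t [0.6194 0.1007 0.003 ]
mat t [ 0.627  -0.0578  0.003 ]
mat t [ 0.4589 -0.0659  0.003 ]
mat t [0.4526 0.0934 0.003 ]
mat s [ 0.4586 -0.0597  0.003 ]
mat s [0.4582 0.0883 0.003 ]
mat s [0.6094 0.1043 0.003 ]
mat s [ 0.6246 -0.0526  0.003 ]
rim t [0.5797 0.3163 0.045 ]
rim t [0.5813 0.1894 0.045 ]
rim t [0.4831 0.1825 0.045 ]
rim t [0.4805 0.3129 0.045 ]
rim s [0.4919 0.1857 0.045 ]
rim s [0.4837 0.3013 0.045 ]
rim s [0.5858 0.3107 0.045 ]
rim s [0.5983 0.1843 0.045 ]
traybase [0.6214 0.3355 0.006 ]
traybase [0.6256 0.1749 0.006 ]
traybase [0.4309 0.1674 0.006 ]
traybase [0.4247 0.3327 0.006 ]
jar [0.7303 0.08   0.03  ]
dish [ 0.3732 -0.1976  0.03  ]
box [ 0.7286 -0.0538  0.03  ]
cass [0.3687 0.1663 0.03  ]
```

```bash
python3 - <<'E'
from h import *
np.set_printoptions(precision=4,suppress=True)
for z in(.063,):
  for uv in[(417.3,186.2),(440,177)]:print("tip",atz("top",uv,z))
for uv in[(207,237),(224,223.5)]:print("tip s",atz("scene",uv,.063))
for uv in[(213,245.5),(231.5,232)]:print("tip low s",atz("scene",uv,.049))
T,e=tri((224.5,223.5),(417.3,186.2));print("tri +y",T,e)
T,e=tri((206,237.5),(440,177));print("tri -y",T,e)
a,b=atz("top",(469.7,180),.106),atz("top",(408.5,204.3),.106);c=(a+b)/2;d=(b-a)/np.linalg.norm(b-a);n=np.array([d[1],-d[0],0]);print("c",c,"d",d,"n",n)
for q in(atz("top",(417.3,186.2),.063),atz("top",(440,177),.063)):print((q-c)@n,(q-c)@d)
for s in(-1,1):print(proj("scene",c+s*.065*d),proj("scene",c+s*.065*d-[0,0,.05]))
o=bot.get_obs();Rt=R.from_quat(o['tcp_rot']).as_matrix();print(Rt)
g=c+n*.020;print("target",g, "tool-axes delta",Rt.T@(np.array([g[0],g[1],.2])-o['eef_pos']))
print("yaw turn",np.arctan2(*(Rt.T@n)[[1,0]]))
E
```

```text
tip [ 0.5658 -0.2395  0.063 ]
tip [ 0.5836 -0.2873  0.063 ]
tip s [ 0.566  -0.2949  0.063 ]
tip s [ 0.546  -0.2515  0.063 ]
tip low s [ 0.5835 -0.2882  0.049 ]
tip low s [ 0.5649 -0.2412  0.049 ]
tri +y [ 0.5616 -0.2424  0.0858] 0.015631516031131342
tri -y [ 0.5796 -0.2892  0.0829] 0.014041290163270855
c [ 0.5487 -0.2734  0.106 ] d [-0.3415  0.9399  0.    ] n [0.9399 0.3415 0.    ]
0.02756648613378207 0.026010972753601553
0.02795943194747385 -0.02501182061115715
[[185.3446 235.9625]] [[190.4706 245.6999]]
[[236.1094 201.9308]] [[239.1028 212.5969]]
[[ 0.969   0.2471 -0.0002]
 [ 0.2471 -0.969   0.0016]
 [ 0.0002 -0.0016 -1.    ]]
target [ 0.5675 -0.2665  0.106 ] tool-axes delta [ 0.484  -0.176   0.0309]
yaw turn -0.09882715962171709
```

Cross-check: the handle's tip edge at z=0.049 from the scene view and at z=0.063 from the top view agrees to 1 mm, so the heights given in the text hold. I'm moving above the handle now.

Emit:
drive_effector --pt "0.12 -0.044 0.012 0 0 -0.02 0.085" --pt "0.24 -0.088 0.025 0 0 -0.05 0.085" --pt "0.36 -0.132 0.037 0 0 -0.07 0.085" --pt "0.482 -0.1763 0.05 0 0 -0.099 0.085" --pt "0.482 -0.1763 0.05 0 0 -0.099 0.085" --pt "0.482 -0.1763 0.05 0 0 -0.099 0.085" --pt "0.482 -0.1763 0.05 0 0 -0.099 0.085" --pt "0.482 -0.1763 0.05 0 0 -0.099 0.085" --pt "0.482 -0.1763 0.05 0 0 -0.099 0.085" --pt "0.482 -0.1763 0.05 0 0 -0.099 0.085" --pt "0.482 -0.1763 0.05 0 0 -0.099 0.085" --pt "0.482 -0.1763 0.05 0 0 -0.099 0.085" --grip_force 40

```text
refused: deltas: the value is too long (schema: maxItems 1). Nothing was moved.
```

Refused on format, not on reach. It needs a list holding one list of rows, three levels of brackets.

Emit:
drive_effector --deltas '[[[0.12,-0.044,0.012,0,0,-0.02,0.085],[0.24,-0.088,0.025,0,0,-0.05,0.085],[0.36,-0.132,0.037,0,0,-0.07,0.085],[0.482,-0.1763,0.05,0,0,-0.099,0.085],[0.482,-0.1763,0.05,0,0,-0.099,0.085],[0.482,-0.1763,0.05,0,0,-0.099,0.085],[0.482,-0.1763,0.05,0,0,-0.099,0.085],[0.482,-0.1763,0.05,0,0,-0.099,0.085],[0.482,-0.1763,0.05,0,0,-0.099,0.085],[0.482,-0.1763,0.05,0,0,-0.099,0.085],[0.482,-0.1763,0.05,0,0,-0.099,0.085],[0.482,-0.1763,0.05,0,0,-0.099,0.085]]]' --grip_force 40

```text
clock: 1.3
eef_pos: [0.5668, -0.2652, 0.18]
tcp_rot: [0.984, 0.175, -0.001, -0.001]
contact_force: [0.3, -0.3, -0.3]
finger_gap: 0.0851
grip_force: 0.0
```

Emit:
drive_effector --deltas '[[[0,0,0.05,0,0,0,0.085],[0,0,0.1,0,0,0,0.085],[0,0,0.1,0,0,0,0.085],[0,0,0.1,0,0,0,0.085]]]' --grip_force 40

```text
clock: 1.7
eef_pos: [0.5639, -0.2678, 0.0813]
tcp_rot: [0.985, 0.173, -0.001, -0.001]
contact_force: [-0.0, -0.8, 0.2]
finger_gap: 0.0851
grip_force: 0.0
```

```bash
python3 - <<'E'
from h import *
s,t=[bot.get_image(n)[:,:,::-1].copy() for n in("scene","top")]
cv2.imwrite("pics/over.png",np.hstack([crop(s,160,150,95,110,4),crop(t,380,150,100,110,4)]))
E
```

```text
(no output)
```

View pics/over.png

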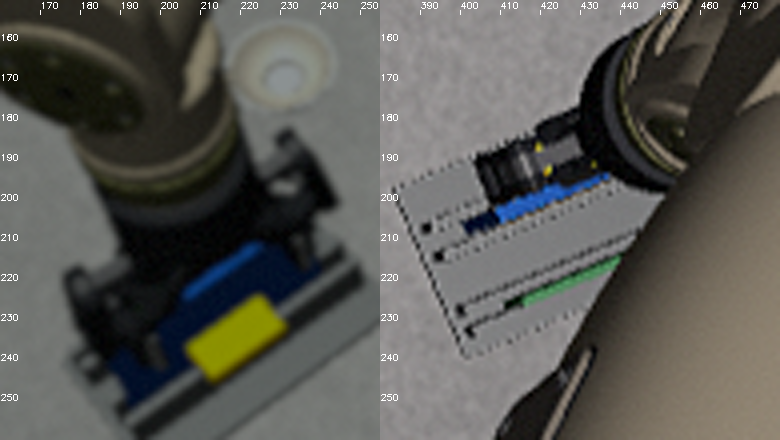

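The fingers straddle the handle (scene about (209,237)) on the handle side of the lid. Next I descend and close.

Emit:
drive_effector --deltas '[[[0.0015,0,0.02,0,0,0,0.085],[0.0015,0,0.04,0,0,0,0.085],[0.0015,0,0.04,0,0,0,0.085],[0.0015,0,0.04,0,0,0,0.085]]]' --grip_force 40

```text
clock: 2.2
eef_pos: [0.568, -0.2677, 0.0436]
tcp_rot: [0.985, 0.173, 0.001, 0.001]
contact_force: [0.1, 0.9, -0.9]
finger_gap: 0.0852
grip_force: 0.0
```

Emit:
drive_effector --deltas '[[[0,0,0,0,0,0,0.04],[0,0,0,0,0,0,0.04],[0,0,0,0,0,0,0.04],[0,0,0,0,0,0,0.04],[0,0,0,0,0,0,0.04],[0,0,0,0,0,0,0.04]]]' --grip_force 40

```text
clock: 2.8
eef_pos: [0.5682, -0.2673, 0.0429]
tcp_rot: [0.985, 0.174, 0.001, 0.001]
contact_force: [-0.1, 0.1, 6.5]
finger_gap: 0.0493
grip_force: 41.8
```

Emit:
drive_effector --deltas '[[[0,0,-0.02,0,0,0,0.04],[0,0,-0.04,0,0,0,0.04],[0,0,-0.07,0,0,0,0.04],[0,0,-0.1,0,0,0,0.04],[0,0,-0.13,0,0,0,0.04],[0,0,-0.16,0,0,0,0.04],[0,0,-0.16,0,0,0,0.04]]]' --grip_force 60

```text
clock: 3.5
eef_pos: [0.569, -0.2679, 0.2063]
tcp_rot: [0.985, 0.174, 0.003, 0.003]
contact_force: [1.6, -0.6, -0.5]
finger_gap: 0.0486
grip_force: 63.1
```

```bash
python3 - <<'E'
from h import *
o=bot.get_obs();Rt=R.from_quat(o['tcp_rot']).as_matrix();print(Rt.round(4),o['eef_pos'])
s,t=[bot.get_image(n)[:,:,::-1].copy() for n in("scene","top")]
cv2.imwrite("pics/lift.png",s[80:320,100:400])
E
```

```text
[[ 0.9397  0.3418  0.0066]
 [ 0.3419 -0.9397 -0.0043]
 [ 0.0047  0.0063 -1.    ]] [ 0.56895841 -0.26789129  0.20627153]
```

View pics/lift.png

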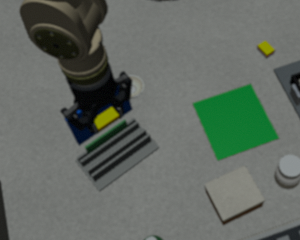

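The lid is held and clear of the rack. I'll carry it over the mat while turning it square.

Emit:
drive_effector --deltas '[[[0.011,-0.04,0.002,0,0,0.05,0.04],[0.022,-0.08,0.004,0,0,0.1,0.04],[0.033,-0.12,0.006,0,0,0.15,0.04],[0.044,-0.16,0.008,0,0,0.2,0.04],[0.054,-0.2,0.011,0,0,0.25,0.04],[0.065,-0.24,0.013,0,0,0.3,0.04],[0.0756,-0.278,0.0146,0,0,0.35,0.04],[0.0756,-0.278,0.0146,0,0,0.35,0.04],[0.0756,-0.278,0.0146,0,0,0.35,0.04]]]' --grip_force 60

```text
clock: 4.5
eef_pos: [0.5419, 0.0214, 0.185]
tcp_rot: [1.0, 0.001, -0.001, 0.0]
contact_force: [-0.5, -0.1, -0.2]
finger_gap: 0.0488
grip_force: 63.0
```

Emit:
drive_effector --deltas '[[[0,0,0,0,0.12,0,0.04],[0,0,0,0,0.24,0,0.04],[0,0,0,0,0.36,0,0.04],[0,0,0,0,0.48,0,0.04],[0,0,0,0,0.6,0,0.04],[0,0,0,0,0.72,0,0.04],[0,0,0,0,0.84,0,0.04],[0,0,0,0,0.96,0,0.04],[0,0,0,0,1.08,0,0.04],[0,0,0,0,1.134,0,0.04],[0,0,0,0,1.134,0,0.04],[0,0,0,0,1.134,0,0.04]]]' --grip_force 60

```text
clock: 5.7
eef_pos: [0.6136, 0.0207, 0.2621]
tcp_rot: [0.86, -0.001, 0.51, 0.001]
contact_force: [-1.2, -0.5, -1.0]
finger_gap: 0.0486
grip_force: 63.5
```

```bash
python3 - <<'E'
from h import *
o=bot.get_obs();Rt=R.from_quat(o['tcp_rot']).as_matrix();print(Rt.round(4),o['eef_pos'],o['joint_positions'].round(3))
d=np.array([.567,.019,.075])-o['eef_pos'];print(d,Rt.T@d)
d=np.array([.567,.019,.044])-o['eef_pos'];print(d,Rt.T@d)
E
```

```text
[[ 4.798e-01 -2.100e-03  8.774e-01]
 [-1.100e-03 -1.000e+00 -1.800e-03]
 [ 8.774e-01 -1.000e-04 -4.798e-01]] [0.61358244 0.02071239 0.26206174] [-0.169 -0.185 -1.027 -0.336  0.147  3.061]
[-0.04658244 -0.00171239 -0.18706174] [-0.1864742   0.00182831  0.04887718]
[-0.04658244 -0.00171239 -0.21806174] [-0.21367354  0.00183098  0.06374983]
```

Emit:
drive_effector --deltas '[[[-0.043,0,0.016,0,-0.05,0,0.04],[-0.087,0.001,0.031,0,-0.1,0,0.04],[-0.13,0.002,0.047,0,-0.145,0,0.04],[-0.173,0.002,0.063,0,-0.145,0,0.04],[-0.173,0.002,0.063,0,-0.145,0,0.04],[-0.173,0.002,0.063,0,-0.145,0,0.04]]]' --grip_force 60

```text
clock: 6.3
eef_pos: [0.63, 0.0207, 0.1011]
tcp_rot: [0.907, -0.0, 0.42, -0.001]
contact_force: [-0.2, -0.2, -2.5]
finger_gap: 0.0489
grip_force: 63.5
```

```bash
python3 - <<'E'
from h import *
o=bot.get_obs();Rt=R.from_quat(o['tcp_rot']).as_matrix();print(Rt.round(4),o['eef_pos'],o['joint_positions'].round(3))
s,t=[bot.get_image(n)[:,:,::-1].copy() for n in("scene","top")]
cv2.imwrite("pics/tilt.png",np.hstack([crop(s,260,100,150,150,2),crop(t,220,120,150,150,2)]))
E
```

```text
[[ 6.468e-01 -4.000e-04  7.627e-01]
 [-1.300e-03 -1.000e+00  6.000e-04]
 [ 7.627e-01 -1.400e-03 -6.468e-01]] [0.62999286 0.02071339 0.10107838] [-0.149  0.158 -1.028 -0.476  0.114  3.046]
```

View pics/tilt.png

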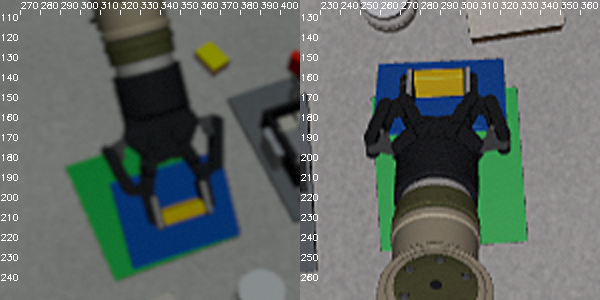

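The lid is tilted about 40° over the mat with the handle up and away. It sits slightly too far out, with joint 3 at its limit, so I'll ease the tilt and draw back.

Emit:
drive_effector --deltas '[[[-0.015,0,-0.015,0,-0.1,0,0.04],[-0.029,0,-0.034,0,-0.2,0,0.04],[-0.029,0,-0.034,0,-0.2,0,0.04],[-0.029,0,-0.034,0,-0.2,0,0.04]]]' --grip_force 60

```text
clock: 6.8
eef_pos: [0.589, 0.0207, 0.1076]
tcp_rot: [0.942, 0.0, 0.335, 0.0]
contact_force: [1.3, -0.5, -0.3]
finger_gap: 0.049
grip_force: 63.5
```

```bash
python3 - <<'E'
from h import *
o=bot.get_obs();Rt=R.from_quat(o['tcp_rot']).as_matrix();print(Rt.round(4),o['eef_pos'],o['joint_positions'].round(3))
E
```

```text
[[ 7.761e-01  2.000e-04  6.306e-01]
 [ 2.000e-04 -1.000e+00  0.000e+00]
 [ 6.306e-01  1.000e-04 -7.761e-01]] [0.58898344 0.02066039 0.10762148] [-0.15   0.041 -0.91  -0.057  0.094  3.025]
```

Emit:
drive_effector --deltas '[[[-0.021,0,0.0185,0,0,0,0.04],[-0.0417,0,0.037,0,0,0,0.04],[-0.0417,0,0.037,0,0,0,0.04]]]' --grip_force 30

```text
clock: 7.1
eef_pos: [0.5763, 0.021, 0.0474]
tcp_rot: [0.944, -0.0, 0.331, -0.001]
contact_force: [-0.6, 0.2, -0.9]
finger_gap: 0.0487
grip_force: 63.5
```

Emit:
drive_effector --deltas '[[[-0.0013,0,0.0016,0,0,0,0.04],[-0.0025,0,0.0031,0,0,0,0.04],[-0.0038,0,0.0047,0,0,0,0.04],[-0.0038,0,0.0047,0,0,0,0.04]]]' --grip_force 30

```text
clock: 7.5
eef_pos: [0.5803, 0.021, 0.0466]
tcp_rot: [0.943, 0.0, 0.334, -0.0]
contact_force: [0.5, -0.1, 1.7]
finger_gap: 0.0487
grip_force: 63.8
```

Emit:
drive_effector --deltas '[[[0,0,0,0,0,0,0.07],[0,0,0,0,0,0,0.07],[0,0,0,0,0,0,0.075],[0,0,0,0,0,0,0.085],[0,0,0,0,0,0,0.085],[0,0,0,0,0,0,0.085]]]' --grip_force 30

```text
clock: 8.1
eef_pos: [0.5773, 0.0211, 0.0434]
tcp_rot: [0.944, 0.0, 0.331, -0.0]
contact_force: [0.2, -0.3, -0.7]
finger_gap: 0.085
grip_force: 0.0
```

```bash
python3 - <<'E'
from h import *
s,t=[bot.get_image(n)[:,:,::-1].copy() for n in("scene","top")]
cv2.imwrite("pics/rel.png",np.hstack([crop(s,260,100,150,150,2),crop(t,220,120,150,150,2)]))
E
```

```text
(no output)
```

View pics/rel.png

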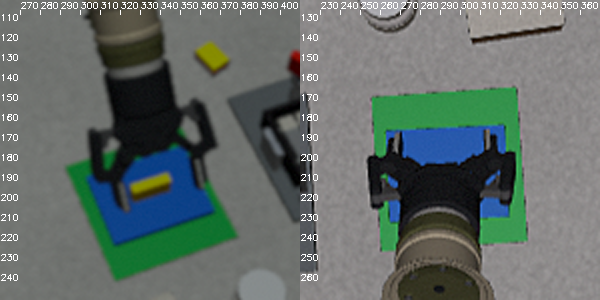

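The lid lies flat on the mat, handle up at scene (331,192). I'll back off and swing aside, turn the tool down, and measure again.

Emit:
drive_effector --deltas '[[[0.024,0,-0.04,0,0,0,0.085],[0.048,0,-0.08,0,0,0,0.085],[0.072,0,-0.122,0,0,0,0.085],[0.072,-0.04,-0.122,0,-0.15,0,0.085],[0.072,-0.08,-0.122,0,-0.3,0,0.085],[0.072,-0.12,-0.122,0,-0.45,0,0.085],[0.072,-0.16,-0.122,0,-0.6,0,0.085],[0.072,-0.16,-0.122,0,-0.75,0,0.085],[0.072,-0.16,-0.122,0,-0.89,0,0.085],[0.072,-0.16,-0.122,0,-0.89,0,0.085]]]'

```text
clock: 9.2
eef_pos: [0.562, 0.1402, 0.1799]
tcp_rot: [0.993, 0.037, -0.114, -0.021]
contact_force: [-0.2, -0.8, -0.9]
finger_gap: 0.085
grip_force: 0.0
```

Emit:
drive_effector --deltas '[[[0,0,0,0,0,-0.15,0.04],[0,0,0,0,0,-0.3,0.04],[0,0,0,0,0,-0.45,0.04],[0,0,0,0,0,-0.6,0.04],[0,0,0,0,0,-0.75,0.04],[0,0,0,0,0,-0.9,0.04],[0,0,0,0,0,-1.05,0.04],[0,0,0,0,0,-1.2,0.04],[0,0,0,0,0,-1.35,0.04],[0,0,0,0,0,-1.5,0.04],[0,0,0,0,0,-1.57,0.04],[0,0,0,0,0,-1.57,0.04]]]'

```text
clock: 10.4
eef_pos: [0.5607, 0.1393, 0.1836]
tcp_rot: [0.677, 0.728, -0.063, -0.092]
contact_force: [0.4, -0.4, -0.1]
finger_gap: 0.0399
grip_force: 0.0
```

```bash
python3 - <<'E'
from h import *
o=bot.get_obs();print(R.from_quat(o['tcp_rot']).as_matrix().round(3),o['eef_pos'],o['joint_positions'].round(3))
s,t=[bot.get_image(n)[:,:,::-1].copy() for n in("scene","top")]
cv2.imwrite("pics/sB.png",s);cv2.imwrite("pics/tB.png",t)
cv2.imwrite("pics/lidmat.png",np.hstack([crop(s,285,150,95,95,4),crop(t,245,155,95,95,4)]))
E
```

```text
[[-0.067  0.973 -0.219]
 [ 0.997  0.076  0.034]
 [ 0.05  -0.216 -0.975]] [0.56067951 0.13926036 0.18358475] [0.078 0.52  0.215 1.484 0.051 1.571]
```

View pics/lidmat.png

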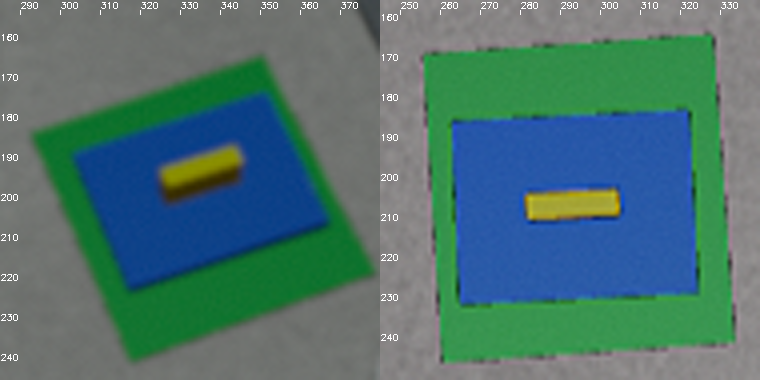

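The top view shows the lid as a blue rectangle (261,186)–(322,230) with its handle at (281–304, 203–211). The scene view shows the handle top at about (335,192). I'll get sub-pixel numbers by code from here.

```bash
python3 - <<'E'
from h import *
np.set_printoptions(precision=4,suppress=True)
I={("scene",0):cv2.imread("pics/scene0.png"),("top",0):cv2.imread("pics/top0.png"),("scene",1):cv2.imread("pics/sB.png"),("top",1):cv2.imread("pics/tB.png")}
def mask(im,lo,hi,box,smin=120,vmin=60):
    h=cv2.cvtColor(im,cv2.COLOR_BGR2HSV).astype(int);m=(h[...,0]>=lo)&(h[...,0]<=hi)&(h[...,1]>smin)&(h[...,2]>vmin)
    M=np.zeros_like(m);x,y,w,hh=box;M[y:y+hh,x:x+w]=m[y:y+hh,x:x+w];return M.astype(np.uint8)
def rect(m):
    c=max(cv2.findContours(m,cv2.RETR_EXTERNAL,cv2.CHAIN_APPROX_NONE)[0],key=cv2.contourArea);return cv2.minAreaRect(c)
for n,box in(("top",(245,155,95,95)),("scene",(285,150,95,95))):
    b=mask(I[n,1],100,130,box)|mask(I[n,1],20,35,box,100,60)
    b=cv2.morphologyEx(b,cv2.MORPH_CLOSE,np.ones((9,9)))
    r=rect(b);ys,xs=np.nonzero(b)
    print(n,"lid centroid px",xs.mean(),ys.mean(),"->",atz(n,(xs.mean(),ys.mean()),.011),"rect",r)
    P=[atz(n,p,.011)[:2] for p in zip(xs,ys)];(c,sz,a)=cv2.minAreaRect((np.array(P)*1000).astype(np.float32));print(" world rect",c,sz,a)
    vmin=150 if n=="top" else 110
    m=mask(I[n,1],20,35,box,100,vmin);ys,xs=np.nonzero(m);print(" handle top n",m.sum(),xs.mean(),ys.mean(),atz(n,(xs.mean(),ys.mean()),.037))
for n,box in(("top",(160,225,35,35)),("scene",(398,118,35,30))):
    m=mask(I[n,0],0,8,box,120,60)|mask(I[n,0],172,180,box,120,60);ys,xs=np.nonzero(m);r=rect(m)
    print(n,"knob",m.sum(),xs.mean(),ys.mean(),r,atz(n,(xs.mean(),ys.mean()),.085))
t=cv2.cvtColor(I["top",0],cv2.COLOR_BGR2GRAY)
for r in(196,204,212,220):print("row",r,"140:",t[r,140:165],"| 206:",t[r,206:222])
for c in(160,175,190,205):print("col",c,"172:",t[172:194,c],"| 226:",t[226:240,c])
E
```

```text
top lid centroid px 293.0852001468968 206.37054719059861 -> [0.5344 0.021  0.011 ] rect ((293.1035461425781, 206.3730010986328), (45.72611999511719, 59.563323974609375), 87.20729064941406)
 world rect (534.4873046875, 20.88132095336914) (99.46305847167969, 129.19888305664062) 1.169004201889038
 handle top n 124 292.5967741935484 205.73387096774192 [0.5342 0.0208 0.037 ]
scene lid centroid px 334.4132407901762 197.28243459690336 -> [0.5376 0.0184 0.011 ] rect ((334.95001220703125, 196.8499755859375), (36.366188049316406, 54.39117431640625), 71.56504821777344)Traceback (most recent call last):
  File "<stdin>", line 14, in <module>
  File "h.py", line 9, in atz
    o,d=ray(n,uv);return o+d*(z-o[2])/d[2]
        ~~~^^^^^^
  File "h.py", line 5, in ray
    c=bot.calibration(n);K=np.array([[c['fx'],0,c['cx']],[0,c['fy'],c['cy']],[0,0,1]])
ValueError: time passes only in moves, steps and waits
```

```bash
sed -i 's/^def ray/import functools,pickle,os\nif not os.path.exists("cal.pkl"):pickle.dump({n:bot.calibration(n) for n in("scene","top")},open("cal.pkl","wb"))\nCAL=pickle.load(open("cal.pkl","rb"))\ndef ray/; s/bot.calibration(n);/CAL[n];/' h.py
cat >> h.py <<'E'
def mask(im,lo,hi,box,smin=120,vmin=60):
    h=cv2.cvtColor(im,cv2.COLOR_BGR2HSV).astype(int);m=(h[...,0]>=lo)&(h[...,0]<=hi)&(h[...,1]>smin)&(h[...,2]>vmin)
    M=np.zeros_like(m);x,y,w,hh=box;M[y:y+hh,x:x+w]=m[y:y+hh,x:x+w];return M.astype(np.uint8)
E
python3 - <<'E'
from h import *
np.set_printoptions(precision=4,suppress=True,linewidth=200)
s,t=cv2.imread("pics/scene0.png"),cv2.imread("pics/top0.png")
sB=cv2.imread("pics/sB.png");m=mask(sB,20,35,(285,150,95,95),100,110);ys,xs=np.nonzero(m);print("scene handle",m.sum(),xs.mean(),ys.mean(),atz("scene",(xs.mean(),ys.mean()),.037),"tri",tri((xs.mean(),ys.mean()),(292.6,205.73)))
for n,im,box in(("top",t,(160,225,35,35)),("scene",s,(398,118,35,30))):
    m=mask(im,0,8,box)|mask(im,172,180,box);ys,xs=np.nonzero(m)
    print(n,"knob",m.sum(),xs.mean(),ys.mean(),cv2.minAreaRect(np.c_[xs,ys].astype(np.float32)),atz(n,(xs.mean(),ys.mean()),.085))
g=cv2.cvtColor(t,cv2.COLOR_BGR2GRAY)
for r in(196,204,212,220):print("row",r,"140:",g[r,140:165],"| 206:",g[r,206:222])
for c in(160,175,190,205):print("col",c,"172:",g[172:194,c],"| 226:",g[226:240,c])
Rt=R.from_quat(bot.get_obs()['tcp_rot']);a=np.radians(1.17)
D=np.array([[-np.sin(a),np.cos(a),0],[np.cos(a),np.sin(a),0],[0,0,-1]]).T  # tool x=lid y, tool y=lid x
p=bot.get_obs()['eef_pos'];print("rotvec",(Rt.inv()*R.from_matrix(D)).as_rotvec(),"shift",Rt.inv().apply([.535-p[0],.0205-p[1],.12-p[2]]))
E
```

```text
scene handle 82 334.9756097560976 191.1219512195122 [0.5357 0.0195 0.037 ] tri (array([0.5343, 0.0206, 0.0341]), np.float64(0.0007149686237327124))
top knob 144 178.60416666666666 242.5 ((178.63999938964844, 242.52000427246094), (20.800003051757812, 6.8000006675720215), 53.130104064941406) [0.4636 0.2502 0.085 ]
scene knob 84 412.6904761904762 130.14285714285714 ((412.90008544921875, 130.2000274658203), (16.099689483642578, 4.919349193572998), 26.56505012512207) [0.4619 0.2501 0.085 ]
row 196 140: [135 132 134 132 135 136 136 133 138 117  84  85  75  37  29  18   3   0   0   0  22  17  32 111 108] | 206: [ 95 111 117  99  32  41  21   1   0   4 106 107 111  69  80  87]
row 204 140: [132 132 132 135 133 124 122 127 117  52  36  41  41  31  31  36   8   1   6   0  24  28  23  89 109] | 206: [ 75  30  36  34  36  39  42   0   0  13 139 123 128  92  34  35]
row 212 140: [131 133 126 128 132 131 123 128 136  51  34  40  43  36  33  33   9   1   5   0   8  36  26  67 112] | 206: [ 99  33  30  35  34  36  42  19   0   0 104 133 128 143  32  37]
row 220 140: [136 137 134 130 132 138 143 124 107  98  73  58  55  46  33  34  26   3   0  32  43  62  57  49 151] | 206: [155  97 101 105 111  32  39  34   1   8   0  65  88  83  83  83]
col 160 172: [ 86 108 114 112 110 109 112 106 100 111 114  99  36  53  65  24  32   2   1  28  33  31] | 226: [ 7  0  4  0 13 24 33 29 56 91 86 84 82 84]
col 175 172: [101 125 126 124 123 124 124 111  83 115 100  59  82  62  24  30  22   5  24  59 102 113] | 226: [81 71 28 32 35 35 26 45 66 75 74 72 68 71]
col 190 172: [130 129 125 125 126 128 112  74 116 100  59  88  78  25  33  19   2  23  59 103 112 108] | 226: [132  20  32  30  38  32  61  87  83  81  83  76  37  42]
col 205 172: [ 70  81  83  78  64  80 113 115 105  44  58  80  30  37  23  11  29  55  87 100 101 102] | 226: [23 33 38 36 34 60 87 84 83 83 80 82 82 84]
rotvec [-0.2191 -0.0441  0.0502] shift [-0.1198 -0.02    0.0637]
```

```bash
python3 - <<'E'
from h import *
np.set_printoptions(precision=4,suppress=True,linewidth=200)
A=lambda u,v:atz("top",(u,v),.045)[:2]
T=np.array([A(160,186.5),A(175,185.5),A(190,184.6),A(205,183.6)]);B=np.array([A(160,233.8),A(175,233.2),A(190,231.8),A(205,230.8)])
L=np.array([A(152.6,196),A(153.4,220)]);Rr=np.array([A(212.7,196),A(212.6,204),A(213,212),A(213.9,220)])
print(T,B,L,Rr)
yaw=-np.polyfit(T[:,1],T[:,0],1)[0],-np.polyfit(B[:,1],B[:,0],1)[0],np.polyfit(Rr[:,0],Rr[:,1],1)[0];print("yaws",yaw)
print("x",T[:,0].mean(),B[:,0].mean(),"y",L[:,1].mean(),Rr[:,1].mean())
# scene scan: orange stop and projections of hypothesised seat
s=cv2.imread("pics/scene0.png");
for c in([.533,.2515],):
  a=.025;ex=np.array([np.cos(a),np.sin(a),0]);ey=np.array([-ex[1],ex[0],0]);C=np.array([*c,.045])
  print(proj("scene",[C+i*.05*ex+j*.063*ey for i,j in((1,1),(1,-1),(-1,-1),(-1,1))]))
  print("guide inner mid", proj("scene",[C+j*.07*ey+[0,0,.008] for j in(1,-1)]))
g=cv2.cvtColor(s,cv2.COLOR_BGR2GRAY)
for r in(165,172):print(r,"385:",g[r,385:415],"| 435:",g[r,432:460])
for c in(400,415,428):print(c,g[140:162,c])
for n,im,box in(("scene",s,(400,160,60,40)),("top",cv2.imread("pics/top0.png"),(145,170,80,25))):
    m=mask(im,8,18,box,120,80);ys,xs=np.nonzero(m);print(n,"orange",m.sum(),xs.mean(),ys.mean(),xs.min(),xs.max(),atz(n,(xs.mean(),ys.mean()),.05))
E
```

```text
[[0.5823 0.2993]
 [0.5836 0.2676]
 [0.5845 0.2358]
 [0.5858 0.2041]] [[0.4826 0.3003]
 [0.483  0.2687]
 [0.4851 0.2371]
 [0.4863 0.2056]] [[0.5627 0.3151]
 [0.512  0.3139]] [[0.559  0.1882]
 [0.5422 0.1887]
 [0.5253 0.1881]
 [0.5084 0.1865]]
yaws (np.float64(0.03531849567113173), np.float64(0.04104554897689115), np.float64(0.03400018636960879))
x 0.5840480977397136 0.4842438586987801 y 0.31451520667821553 0.18788787395357523
[[455.0213 170.0011]
 [408.6737 185.6762]
 [390.8784 153.5559]
 [435.846  139.0532]]
guide inner mid [[448.4915 151.5676]
 [397.4941 168.372 ]]
165 385: [68 67 69 68 64 55 58 80 96 94 73 40 15 23 40 57 76 91 98 97 93 91 89 87 81 67 56 64 79 85] | 435: [ 57  69  81  86  86  86  85  85  79  65  36  15   6  13  11   6   4   7  15  41  73  99 110 112 109 108 109 110]
172 385: [80 64 62 66 59 47 39 35 37 44 64 87 97 91 72 40 15 17 16 29 49 71 83 87 87 85 86 85 79 68] | 435: [108 109 102  86  71  76  86  91  88  85  80  75  65  47  27  18  25  36  44  50  60  70  73  80  92 105 112 112]
400 [ 80  71  66  67  68  68  68  68  69  69  66  58  39  22   5   6   1  13  49  87 105 103]
415 [ 40  62  74  61  44  46  48  38  19  10   2   1   3  29  53  73  91 105 114 119 114 102]
428 [ 69  66  52  32  14   3   3   2  24  65 101 118 119 120 121 116 101  78  60  55  60  69]
scene orange 134 434.0223880597015 181.40298507462686 414 455 [0.5963 0.2502 0.05  ]
top orange 167 180.7425149700599 180.7125748502994 154 207 [0.5928 0.2539 0.05  ]
```

Checks out: the rim measures 99.8 × 126.6 mm against 100 × 126. That puts the seat at about (0.534, 0.2512) with yaw 0.035, and the lid at (0.5344, 0.0209) with yaw 0.020. I'll regrasp by the handle.

Emit:
drive_effector --deltas '[[[-0.04,-0.007,0.02,-0.11,-0.022,0.025,0.05],[-0.08,-0.013,0.042,-0.219,-0.044,0.05,0.05],[-0.1198,-0.02,0.0637,-0.219,-0.044,0.05,0.05],[-0.1198,-0.02,0.0637,-0.219,-0.044,0.05,0.05],[-0.1198,-0.02,0.0637,-0.219,-0.044,0.05,0.05],[-0.1198,-0.02,0.0637,-0.219,-0.044,0.05,0.05]]]' --grip_force 40

```text
clock: 11.1
eef_pos: [0.5366, 0.0208, 0.1212]
tcp_rot: [0.699, 0.715, 0.001, 0.001]
contact_force: [1.4, 0.8, 0.6]
finger_gap: 0.0502
grip_force: 0.0
```

```bash
python3 - <<'E'
from h import *
o=bot.get_obs();Rt=R.from_quat(o['tcp_rot']);p=o['eef_pos'];print(Rt.as_matrix().round(4),p)
print("shift",Rt.inv().apply([.535-p[0],.0205-p[1],.016-p[2]]))
E
```

```text
[[-2.190e-02  9.998e-01  2.200e-03]
 [ 9.998e-01  2.190e-02  6.000e-04]
 [ 5.000e-04  2.200e-03 -1.000e+00]] [0.53662069 0.02082371 0.12123972]
shift [-0.00034514 -0.00186298  0.10523564]
```

Emit:
drive_effector --deltas '[[[0,-0.001,0.045,0,0,0,0.05],[0,-0.0015,0.085,0,0,0,0.05],[0,-0.0015,0.104,0,0,0,0.05],[0,-0.0015,0.104,0,0,0,0.05],[0,-0.0015,0.104,0,0,0,0.05]]]' --grip_force 40

```text
clock: 11.6
eef_pos: [0.535, 0.0213, 0.017]
tcp_rot: [0.699, 0.715, 0.001, 0.0]
contact_force: [0.4, 0.5, 1.4]
finger_gap: 0.0499
grip_force: 0.0
```

Emit:
drive_effector --deltas '[[[0,0,0,0,0,0,0.005],[0,0,0,0,0,0,0.005],[0,0,0,0,0,0,0.005],[0,0,0,0,0,0,0.005],[0,0,0,0,0,0,0.005],[0,0,0,0,0,0,0.005]]]' --grip_force 60

```text
clock: 12.2
eef_pos: [0.5353, 0.0205, 0.018]
tcp_rot: [0.699, 0.715, 0.002, 0.001]
contact_force: [-0.0, 0.5, 5.7]
finger_gap: 0.0126
grip_force: 60.5
```

```bash
python3 - <<'E'
from h import *
o=bot.get_obs();print(o['eef_pos'],R.from_quat(o['tcp_rot']).as_matrix().round(4))
E
```

```text
[0.5353314  0.02051676 0.01797826] [[-2.230e-02  9.997e-01  3.800e-03]
 [ 9.998e-01  2.230e-02  5.000e-04]
 [ 5.000e-04  3.800e-03 -1.000e+00]]
```

Emit:
drive_effector --deltas '[[[0,0,-0.03,0,0,0,0.005],[0,0,-0.07,0,0,0,0.005],[0,0,-0.11,0,0,0,0.005],[0.04,0.001,-0.11,0,0,-0.003,0.005],[0.08,0.002,-0.11,0,0,-0.006,0.005],[0.12,0.003,-0.11,0,0,-0.009,0.005],[0.16,0.004,-0.11,0,0,-0.013,0.005],[0.2,0.0045,-0.11,0,0,-0.013,0.005],[0.2303,0.0053,-0.11,0,0,-0.013,0.005],[0.2303,0.0053,-0.11,0,0,-0.013,0.005],[0.2303,0.0053,-0.11,0,0,-0.013,0.005],[0.2303,0.0053,-0.11,0,0,-0.013,0.005]]]' --grip_force 60

```text
clock: 13.4
eef_pos: [0.5337, 0.25, 0.1263]
tcp_rot: [0.695, 0.719, -0.0, -0.0]
contact_force: [0.6, 0.4, -1.2]
finger_gap: 0.0126
grip_force: 59.5
```

```bash
python3 - <<'E'
from h import *
np.set_printoptions(precision=4,suppress=True,linewidth=200)
o=bot.get_obs();Rt=R.from_quat(o['tcp_rot']);p=o['eef_pos'];print(Rt.as_matrix().round(4),p,o['contact_force'])
t=bot.get_image("top")[:,:,::-1].copy();cv2.imwrite("pics/tC.png",t)
s=bot.get_image("scene")[:,:,::-1].copy();cv2.imwrite("pics/sC.png",s)
print("shift to .075",Rt.inv().apply([.5355-p[0],.2508-p[1],.075-p[2]]))
for n,im,box in(("top",t,(120,140,130,130)),("scene",s,(360,70,130,150))):
  m=mask(im,100,130,box);ys,xs=np.nonzero(m);print(n,m.sum(),xs.min(),xs.max(),ys.min(),ys.max())
  P=np.array([atz(n,q,p[2]-.015+.008)[:2] for q in zip(xs,ys)]);print(cv2.minAreaRect((P*1000).astype(np.float32)),P.min(0),P.max(0))
E
```

```text
[[-0.0346  0.9994 -0.0002]
 [ 0.9994  0.0346  0.    ]
 [ 0.     -0.0002 -1.    ]] [0.5337 0.25   0.1263] [ 0.6457  0.3674 -1.241 ]
shift to .075 [0.0007 0.0018 0.0513]
top 1768 141 207 180 234
((532.934326171875, 250.13694763183594), (99.29866790771484, 129.615234375), 2.0511651039123535) [0.4822 0.1846] [0.5847 0.3138]
scene 1426 395 462 128 170
((534.8865966796875, 247.66786193847656), (103.03231811523438, 131.11544799804688), 2.170905351638794) [0.4845 0.1813] [0.5883 0.3144]
```

Emit:
drive_effector --deltas '[[[0.001,0.0013,0.03,0,0,0,0.005],[0.001,0.0013,0.058,0,0,0,0.005],[0.001,0.0013,0.058,0,0,0,0.005],[0.001,0.0013,0.058,0,0,0,0.005]]]' --grip_force 60

```text
clock: 13.9
eef_pos: [0.5346, 0.2509, 0.0683]
tcp_rot: [0.695, 0.719, -0.001, -0.001]
contact_force: [-0.9, -0.4, -0.6]
finger_gap: 0.0124
grip_force: 59.5
```

Emit:
drive_effector --deltas '[[[0,0,0.002,0,0,0,0.005],[0,0,0.004,0,0,0,0.005],[0,0,0.006,0,0,0,0.005],[0,0,0.0075,0,0,0,0.005],[0,0,0.0075,0,0,0,0.005]]]' --grip_force 60

```text
clock: 14.4
eef_pos: [0.5351, 0.252, 0.0609]
tcp_rot: [0.694, 0.72, 0.0, -0.0]
contact_force: [-0.2, -0.6, -1.6]
finger_gap: 0.0129
grip_force: 59.5
```

Emit:
drive_effector --deltas '[[[0,0,0.001,0,0,0,0.005],[0,0,0.001,0,0,0,0.005]]]' --grip_force 60

```text
clock: 14.6
eef_pos: [0.5353, 0.252, 0.06]
tcp_rot: [0.694, 0.72, 0.0, -0.0]
contact_force: [0.0, 1.1, -0.0]
finger_gap: 0.0126
grip_force: 59.5
```

Emit:
drive_effector --deltas '[[[0,0,0.001,0,0,0,0.005],[0,0,0.001,0,0,0,0.005]]]' --grip_force 60

```text
clock: 14.8
eef_pos: [0.5353, 0.252, 0.06]
tcp_rot: [0.694, 0.72, 0.001, 0.0]
contact_force: [-2.5, -0.9, 6.0]
finger_gap: 0.0129
grip_force: 60.5
```

Emit:
drive_effector --deltas '[[[0,0,0.001,0,0,0,0.005],[0,0,0.001,0,0,0,0.005]]]' --grip_force 60

```text
clock: 15.0
eef_pos: [0.5353, 0.252, 0.0599]
tcp_rot: [0.694, 0.72, 0.001, 0.0]
contact_force: [-5.3, -2.0, 12.9]
finger_gap: 0.0128
grip_force: 61.4
```

Contact comes exactly at the predicted height (TCP 0.060). I'll unload, release and rise.

Emit:
drive_effector --deltas '[[[0,0,-0.002,0,0,0,0.005],[0,0,-0.002,0,0,0,0.04],[0,0,-0.002,0,0,0,0.04],[0,0,-0.002,0,0,0,0.04],[0,0,-0.002,0,0,0,0.04],[0,0,-0.002,0,0,0,0.04]]]'

```text
clock: 15.6
eef_pos: [0.535, 0.2519, 0.0596]
tcp_rot: [0.694, 0.719, 0.0, -0.0]
contact_force: [-0.0, -0.6, 0.2]
finger_gap: 0.0399
grip_force: 0.0
```

Emit:
drive_effector --deltas '[[[0,0,-0.04,0,0,0,0.04],[0,0,-0.08,0,0,0,0.04],[-0.04,0,-0.12,0,0,0,0.04],[-0.08,-0.04,-0.12,0,0,0,0.04],[-0.12,-0.06,-0.12,0,0,0,0.04],[-0.16,-0.06,-0.12,0,0,0,0.04],[-0.2,-0.06,-0.12,0,0,0,0.04],[-0.2,-0.06,-0.12,0,0,0,0.04]]]'

```text
clock: 16.4
eef_pos: [0.4824, 0.046, 0.1801]
tcp_rot: [0.697, 0.717, 0.0, 0.001]
contact_force: [-1.1, 0.7, -0.5]
finger_gap: 0.04
grip_force: 0.0
```

```bash
python3 - <<'E'
from h import *
np.set_printoptions(precision=4,suppress=True,linewidth=200)
t=bot.get_image("top")[:,:,::-1].copy();cv2.imwrite("pics/tD.png",t)
s=bot.get_image("scene")[:,:,::-1].copy();cv2.imwrite("pics/sD.png",s)
for n,im,box in(("top",t,(120,140,130,130)),("scene",s,(360,70,130,150))):
  m=mask(im,100,130,box);ys,xs=np.nonzero(m)
  P=np.array([atz(n,q,.053)[:2] for q in zip(xs,ys)]);print(n,m.sum(),cv2.minAreaRect((P*1000).astype(np.float32)))
for n,im,box in(("top",t,(160,225,35,35)),("scene",s,(398,118,35,30))):
    m=mask(im,0,8,box)|mask(im,172,180,box);ys,xs=np.nonzero(m)
    for z in(.092,.085):
      P=np.array([atz(n,q,z)[:2] for q in zip(xs,ys)]);c=P-P.mean(0);w,v=np.linalg.eigh(c.T@c);print(n,m.sum(),z,P.mean(0),"bar yaw",np.arctan2(v[1,1],v[0,1]),cv2.minAreaRect((P*1000).astype(np.float32)))
cv2.imwrite("pics/placed.png",np.hstack([crop(s,372,115,98,98,4),crop(t,143,165,98,98,4)]))
o=bot.get_obs();print(o['eef_pos'],R.from_quat(o['tcp_rot']).as_matrix().round(3),o['joint_positions'].round(3))
E
```

```text
top 1118 ((534.1578369140625, 287.6188659667969), (62.976497650146484, 100.42521667480469), 88.39785766601562)
scene 1660 ((536.462890625, 250.94778442382812), (103.61589050292969, 132.65225219726562), 2.0678560733795166)
top 4 0.092 [0.4756 0.2629] bar yaw 2.807993053719302 ((475.0710144042969, 262.3926696777344), (2.007852554321289, 3.9984138011932373), 89.36546325683594)
top 4 0.085 [0.4756 0.2649] bar yaw 2.8079930537193136 ((475.0851135253906, 264.47357177734375), (2.022303819656372, 4.0260725021362305), 88.39936828613281)
scene 86 0.092 [0.4663 0.2466] bar yaw -2.526128032824802 ((466.54119873046875, 247.01751708984375), (40.08829879760742, 14.991976737976074), 37.1665153503418)
scene 86 0.085 [0.4618 0.25  ] bar yaw -2.526128032824802 ((462.05108642578125, 250.44361877441406), (40.37820053100586, 15.100374221801758), 37.1665153503418)
[0.4823 0.0491 0.1799] [[-0.033  0.999  0.   ]
 [ 0.999  0.033  0.001]
 [ 0.001  0.001 -1.   ]] [-0.065  0.162 -0.278  1.13   0.001  1.473]
```

View pics/placed.png

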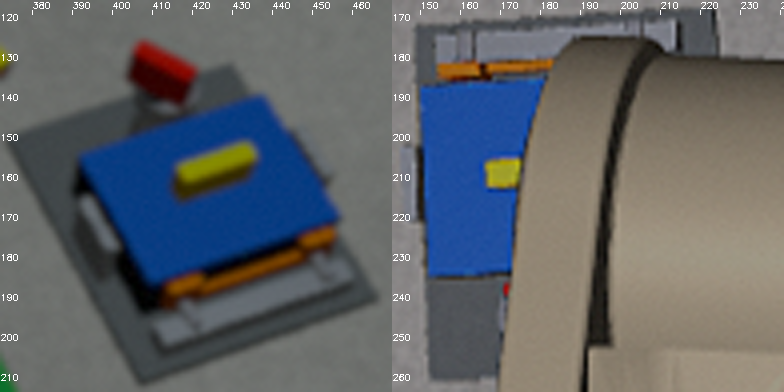

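The lid lies flat on the rim between the guides, and the orange stop shows a small gap at scene (430,180). The knob bar, at scene (411,133), has yaw about 0.63, so the cam is near 0.2 rad. I'll move to the knob with the tool flipped by π so joint 6 has range for the turn.

Emit:
drive_effector --deltas '[[[0.02,-0.001,0,0,0,-0.14,0.035],[0.04,-0.002,0,0,0,-0.28,0.035],[0.06,-0.004,0,0,0,-0.42,0.035],[0.08,-0.005,0,0,0,-0.56,0.035],[0.1,-0.006,0,0,0,-0.7,0.035],[0.12,-0.007,0,0,0,-0.84,0.035],[0.14,-0.009,0.01,0,0,-0.98,0.035],[0.16,-0.01,0.02,0,0,-1.12,0.035],[0.18,-0.011,0.03,0,0,-1.26,0.035],[0.2,-0.0124,0.04,0,0,-1.4,0.035],[0.201,-0.0124,0.05,0,0,-1.54,0.035],[0.201,-0.0124,0.05,0,0,-1.6,0.035]]]'

```text
clock: 17.7
eef_pos: [0.4607, 0.2525, 0.128]
tcp_rot: [-0.036, 0.999, -0.0, -0.002]
contact_force: [0.7, -0.1, 0.1]
finger_gap: 0.0348
grip_force: 0.0
```

Emit:
drive_effector --deltas '[[[0,0,0,0,0,-0.14,0.035],[0,0,0,0,0,-0.28,0.035],[0,0,0,0,0,-0.42,0.035],[0,0,0,0,0,-0.57,0.035],[0,0,0,0,0,-0.57,0.035],[0,0,0,0,0,-0.57,0.035]]]'

```text
clock: 18.3
eef_pos: [0.4622, 0.2514, 0.1297]
tcp_rot: [-0.311, 0.95, 0.0, -0.0]
contact_force: [0.6, -0.1, -0.1]
finger_gap: 0.0349
grip_force: 0.0
```

```bash
python3 - <<'E'
from h import *
o=bot.get_obs();Rt=R.from_quat(o['tcp_rot']);p=o['eef_pos'];M=Rt.as_matrix();print(M.round(4),p,o['joint_positions'].round(3),np.arctan2(M[1,0],M[0,0]))
a=.63+np.pi;D=np.array([[np.cos(a),np.sin(a),0],[np.sin(a),-np.cos(a),0],[0,0,-1]]).T
print("shift",Rt.inv().apply([.4632-p[0],.2497-p[1],.066-p[2]]),"rot",(Rt.inv()*R.from_matrix(D)).as_rotvec())
E
```

```text
[[-8.064e-01 -5.914e-01 -2.000e-04]
 [-5.914e-01  8.064e-01  5.000e-04]
 [-1.000e-04  5.000e-04 -1.000e+00]] [0.46223014 0.25139022 0.12966912] [ 3.450e-01  2.730e-01 -2.650e-01  1.033e+00  1.000e-03 -2.880e-01] -2.5088056504966816
shift [ 0.00022502 -0.00197027  0.06366806] rot [0.00052996 0.00011722 0.00278703]
```

Now descend (watching the force), then close.

Emit:
drive_effector --deltas '[[[0,-0.0015,0.03,0,0,0,0.035],[0,-0.0015,0.055,0,0,0,0.035],[0,-0.0015,0.064,0,0,0,0.035],[0,-0.0015,0.064,0,0,0,0.035],[0,-0.0015,0.064,0,0,0,0.035]]]' --grip_force 60

```text
clock: 18.8
eef_pos: [0.464, 0.2495, 0.0665]
tcp_rot: [-0.312, 0.95, 0.0, 0.0]
contact_force: [0.3, 0.4, -0.4]
finger_gap: 0.0351
grip_force: 0.0
```

Emit:
drive_effector --deltas '[[[0,0,0,0,0,0,0.005],[0,0,0,0,0,0,0.005],[0,0,0,0,0,0,0.005],[0,0,0,0,0,0,0.005],[0,0,0,0,0,0,0.005],[0,0,0,0,0,0,0.005]]]' --grip_force 60

```text
clock: 19.4
eef_pos: [0.4651, 0.2491, 0.0674]
tcp_rot: [-0.312, 0.95, -0.0, 0.002]
contact_force: [1.6, -2.5, 6.3]
finger_gap: 0.0132
grip_force: 61.4
```

Emit:
drive_effector --deltas '[[[0,0,0,0,0,0.1,0.005],[0,0,0,0,0,0.2,0.005],[0,0,0,0,0,0.3,0.005],[0,0,0,0,0,0.4,0.005],[0,0,0,0,0,0.5,0.005],[0,0,0,0,0,0.6,0.005],[0,0,0,0,0,0.7,0.005],[0,0,0,0,0,0.8,0.005],[0,0,0,0,0,0.9,0.005],[0,0,0,0,0,0.9,0.005]]]' --grip_force 60

```text
clock: 20.4
eef_pos: [0.4654, 0.2476, 0.0674]
tcp_rot: [0.134, 0.991, -0.001, 0.002]
contact_force: [1.5, -7.7, 7.1]
finger_gap: 0.0129
grip_force: 61.4
```

Emit:
drive_effector --deltas '[[[0,0,0,0,0,0.06,0.005],[0,0,0,0,0,0.12,0.005],[0,0,0,0,0,0.18,0.005],[0,0,0,0,0,0.24,0.005],[0,0,0,0,0,0.24,0.005],[0,0,0,0,0,0.24,0.005]]]' --grip_force 60

```text
clock: 21.0
eef_pos: [0.4652, 0.2471, 0.0673]
tcp_rot: [0.251, 0.968, -0.001, 0.002]
contact_force: [2.3, -9.3, 7.8]
finger_gap: 0.0131
grip_force: 61.6
```

```bash
python3 - <<'E'
from h import *
np.set_printoptions(precision=4,suppress=True,linewidth=200)
o=bot.get_obs();M=R.from_quat(o['tcp_rot']).as_matrix();print(o['eef_pos'],np.arctan2(M[1,0],M[0,0]),o['contact_force'],o['ft_torque'])
s=bot.get_image("scene")[:,:,::-1].copy();cv2.imwrite("pics/sE.png",s)
for k,im in(("before",cv2.imread("pics/sD.png")),("now",s)):
  m=mask(im,100,130,(360,70,130,150));ys,xs=np.nonzero(m)
  P=np.array([atz("scene",q,.053)[:2] for q in zip(xs,ys)]);print(k,m.sum(),cv2.minAreaRect((P*1000).astype(np.float32)),ys.max())
  m=mask(im,8,18,(400,160,70,45),120,80);ys,xs=np.nonzero(m);print(" orange",m.sum(),xs.mean(),ys.mean(),ys.max())
E
```

```text
[0.4652 0.2471 0.0673] 2.634034897066954 [ 2.2717 -9.3331  7.8141] [-1.8413 -0.2857 -0.0511]
before 1660 ((536.462890625, 250.94778442382812), (103.61589050292969, 132.65225219726562), 2.0678560733795166) 185
 orange 135 434.3407407407407 181.31851851851852 188
now 1671 ((542.0960693359375, 248.7421875), (103.97297668457031, 133.75003051757812), 2.239729404449463) 188
 orange 120 434.80833333333334 182.36666666666667 189
```

The tool yaw puts the cam at about 1.34 rad, the lid has moved 5.6 mm towards the stop, and the orange blocks have moved too. I'll release, retreat and verify.

Emit:
drive_effector --deltas '[[[0,0,0,0,0,0,0.03],[0,0,0,0,0,0,0.035],[0,0,0,0,0,0,0.035],[0,0,0,0,0,0,0.035],[0,0,-0.03,0,0,0,0.035],[0,0,-0.07,0,0,0,0.035],[0,0,-0.1,0,0,0,0.035],[0.04,-0.03,-0.13,0,0,0,0.035],[0.08,-0.07,-0.13,0,0,0,0.035],[0.12,-0.11,-0.13,0,0,0,0.035],[0.12,-0.11,-0.13,0,0,0,0.035],[0.12,-0.11,-0.13,0,0,0,0.035]]]'

```text
clock: 22.25
eef_pos: [0.3023, 0.2103, 0.1959]
tcp_rot: [0.249, 0.968, 0.0, -0.0]
contact_force: [1.2, -1.2, -0.9]
finger_gap: 0.0352
grip_force: 0.0
```

```bash
python3 - <<'E'
from h import *
np.set_printoptions(precision=4,suppress=True,linewidth=200)
o=bot.get_obs();print(o['eef_pos'],o['contact_force'],o['dq'].round(3))
I={n:bot.get_image(n)[:,:,::-1].copy() for n in("scene","top")}
for n,f in(("scene","sD"),("top","top0")):
  for k,im in(("before",cv2.imread(f"pics/{f}.png")),("now",I[n])):
    m=mask(im,100,130,(360,70,130,150) if n=="scene" else (120,140,130,130));ys,xs=np.nonzero(m)
    if m.sum():
      P=np.array([atz(n,q,.053)[:2] for q in zip(xs,ys)]);print(n,k,m.sum(),cv2.minAreaRect((P*1000).astype(np.float32)))
    m=mask(im,8,18,(400,160,70,45) if n=="scene" else(145,165,80,30),120,80);ys,xs=np.nonzero(m);print(" orange",m.sum(),xs.mean(),ys.mean())
    b=(398,110,40,40) if n=="scene" else(155,220,45,45);m=mask(im,0,8,b)|mask(im,172,180,b);ys,xs=np.nonzero(m)
    if m.sum()>20:
      P=np.array([atz(n,q,.088)[:2] for q in zip(xs,ys)]);c=P-P.mean(0);w,v=np.linalg.eigh(c.T@c);print(" bar",m.sum(),P.mean(0),np.arctan(v[1,1]/v[0,1]))
E
```

```text
[0.3023 0.2103 0.1959] [ 1.1896 -1.2086 -0.8534] [-0.011  0.057  0.071 -0.049 -0.004 -0.006]
scene before 1660 ((536.462890625, 250.94778442382812), (103.61589050292969, 132.65225219726562), 2.0678560733795166)
 orange 135 434.3407407407407 181.31851851851852
 bar 86 [0.4637 0.2486] 0.6154646207649911
scene now 1665 ((542.033203125, 248.8876953125), (103.65715789794922, 133.45899963378906), 1.999154806137085)
 orange 117 434.8888888888889 182.34188034188034
 bar 74 [0.4643 0.2477] -0.5324621630732915
 orange 167 180.7425149700599 180.7125748502994
 bar 144 [0.4636 0.2494] 0.6168684199808653
top now 2775 ((541.201416015625, 249.77804565429688), (100.796630859375, 130.0315399169922), 1.946343183517456)
 orange 139 180.15107913669064 179.5107913669065
 bar 141 [0.4636 0.2493] -0.497137853937337
```

```bash
python3 -c "
from bench import bot
print(bot.hand_in())"
```

```text
the job is handed in; nothing more can be done
None
```

The job is handed in at about 22 s of the 64 s allowed, with no verdict printed: by my last images the lid lies flat on the tray about 6–7 mm towards the stop, the cam is at about 1.34 rad, the stop has given about 2 mm, and the gripper is open and clear.

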